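Fire the auto-injector trainer on the practice pad

TASK

Take the auto-injector trainer out of its stand, set its amber tip inside the small ring of the practice pad and press straight down slowly until you feel its hidden spring snap and its windows turn orange, easing off at once so that the pad is never pressed with more than 18 N, and keep the tip resting there for three seconds. Then lift it off and lower it, upright and fully home, into its stand before letting go. Press the tip nowhere else and leave the other things on the worktop where they are.

Things in the scene. Friction and masses are not known exactly. Their poses are not given: they have to be found in the camera images.
- trainer_grip (a point): Centre of the teal grip of the loose, upright auto-injector trainer: a square bar 23 x 23 mm, 52 mm long, with a flat free top; the wider barrel begins 26 mm below this point. z up along the device, x and y square to the grip's four flats. Grasp two opposite flats from above; 40 to 60 N holds it (friction 0.6). The face of the tip, fully out, is 120 mm below this point on the same axis.
- trainer_tip (a point): Centre of the lower face of the amber tip (18 mm across, 22 mm long). It slides up into the barrel: 1.6 N starts it, +0.2 N a mm. After 0.5 to 13 mm (hidden, differs) a spring is met, about +1.5 N a mm; about 6 mm later, at 10 to 14 N, it snaps and the force falls to 3 to 6 N within 0.1 s. About 2 mm beyond is a hard stop. About 5 mm/s suits. The tip springs out again on lifting.
- trainer_flag (a joint): Flag behind the trainer's four windows, in m: 0 = white showing, ready; 0.008 = orange showing, snapped. It stays at 0.008 once snapped.
- trainer: The whole trainer, about 0.28 kg, 146 mm tall: amber round tip, white square barrel 27 x 27 mm and 72 mm long with a small window in each side, teal grip. Origin at the centre of the barrel's lower end, 98 mm below the grip's centre; z up along the device.
- stand_seat (a point): Middle of the ledge inside the stand on which the barrel's end rests when home, 32 mm above the worktop; x, y along the pocket's sides. Fixed light-grey stand: foot plate 92 x 92 x 6 mm, tower 48 x 48 mm and 58 mm high, chamfered square pocket 30.5 mm wide and 26 mm deep over a well that leaves the tip free. The trainer starts in it, sides parallel; home, its grip's centre is 98 mm above this.
- pad_target (a point): Centre of the target on the upper face of the practice pad, 28 mm above the worktop; z up. The fixed pad is a firm skin-coloured rubber slab 104 x 104 mm in a light-grey base 124 x 124 mm, with two printed dark rings, 36 and 60 mm across outside (the small one 33 mm inside), and a dark dot in the middle. It hardly gives.
- pad: The practice pad with its base; origin at the middle of its underside.
- kidney_dish: Bystander, loose, to be left alone: steel kidney dish, 104 x 200 x 33 mm, at the back; origin under its middle.
- gauze_pack: Bystander, loose, to be left alone: sealed gauze pack, 55 x 95 x 9 mm, at the right; origin under its middle.
- eye_pad_pack: Bystander, loose, to be left alone: sealed eye pad pack, 55 x 95 x 8 mm, at the right; origin under its middle.
- pen_ball: Bystander, loose, to be left alone: green and white ballpoint pen, 145 mm long, at the left near the front; origin under its middle.
- penlight: Bystander, loose, to be left alone: black examination penlight, 114 mm long, in the middle behind the work; origin under its middle.
- dropper: Bystander, loose, to be left alone: small white eye-drop bottle with a red cap, 25 mm across, 84 mm tall, standing behind the work at the right; origin under its middle.

How it is judged:
On the way, in this order (a step that is already met when the one before it is completed fails the run):
1. the trainer is lifted out of its stand, ready (flag still white) (z of trainer_grip in the frame of stand_seat above 0.13 m and value of joint trainer_flag below 0.004 m), for 0.1 s.
2. the trainer has snapped (orange flag) with its tip inside the small ring, and stays resting upright against the pad, with at least 1.5 N, for 2 s (value of joint trainer_flag above 0.006 m and horizontal distance between trainer_tip and pad_target below 0.008 m and contact force between trainer and pad above 1.5 N and angle between trainer_grip's own z axis and vertical below 0.14 rad), for 2 s.
3. the trainer is lifted off the pad (height (world z) of trainer_tip above 0.05 m), for 0.1 s.
At the end, for the whole second after the job is handed in: The trainer has snapped (flag beyond 6 mm, orange) and stands released and at rest in its stand: barrel end on the ledge within 3 mm, grip within 8 mm of the stand's axis, upright within 3.4 degrees (value of joint trainer_flag above 0.006 m and horizontal distance between trainer_grip and stand_seat below 0.008 m and z of trainer_grip in the frame of stand_seat below 0.101 m and angle between trainer_grip's own z axis and vertical below 0.06 rad and linear speed of trainer below 0.02 m/s); the robot touches nothing.
It fails at once if the trainer is pressed on the pad with more than 18 N (contact force between trainer and pad above 18 N).
It fails at once if the tip is pressed in (more than 4 mm) with its centre more than 8 mm from the target's centre, that is beyond the small ring, or anywhere else (z of trainer_tip in the frame of trainer_grip above -0.116 m and horizontal distance between trainer_tip and pad_target above 0.008 m).
It fails at once if the tip is pressed in (more than 4 mm) with the trainer leaning more than 8 degrees (z of trainer_tip in the frame of trainer_grip above -0.116 m and angle between trainer_grip's own z axis and vertical above 0.14 rad).
It fails at once if the trainer is let go more than 12 mm above its home in the stand (contact force between the fingers and trainer below 0.05 N and z of trainer_grip in the frame of stand_seat above 0.11 m).
It fails at once if a bystander is shoved more than 25 mm (distance of any of kidney_dish, gauze_pack, eye_pad_pack, pen_ball, penlight, dropper from where it was at the start of the episode above 0.025 m).
It also fails if it takes over 64 s, if anything falls off the work surface, if the arm or the gripper's body presses on something with over 40 N, if the wrist force passes 120 N, or if a joint passes its speed limit or range.

ROBOT

A 7-joint arm with a two-finger parallel gripper is mounted at the origin on a cart in front of the work surface, level with it; the furniture and walls round the work are solid. World frame = base frame: x ahead of the robot, y to its left, z up, the work surface at z = 0. Lengths are in m, angles in rad, forces in N, time in s.
With the tool pointing down it reaches from about 0.4 to 0.85 m from the base axis. Payload 10.4 kg.
Tool frame: the origin (TCP) lies on the front face of the gripper's body, between the roots of the fingers; the fingertips stand 73 mm ahead of it and the grasp point (between the pads) lies 54 mm ahead of it; x points along the fingers, y is the direction in which the jaws open and shut, and the axes are right-handed (so a half turn about x gives the same grasp; the last joint's range is limited). The gripper opens to 85 mm and grips with 20 to 120 N. Pads are 22 mm wide; open, the fingers measure 114 mm over their backs; the gripper's body (76 mm by 85 mm) begins 54 mm behind the grasp point. The pads swing forward as they close: fully open they stand 13 mm farther back than shut.
Start: joints at [-1.176, 0.332, -0.065, 1.46, 0.022, 1.35, -0.088], TCP at [0.254, 0.571, 0.304] pointing down, gripper open.
Joint ranges: [-2.6, 2.6], [-0.5, 2.12], [-1.47, 1.34], [0.16, 2.42], [-1.27, 4.41], [0.06, 2.06], [-2.6, 2.6]. Speed limits (rad/s): [2.22, 2.22, 2.79, 2.79, 3.14, 3.14, 3.14].

INTERFACE

Orientations are given as a unit quaternion [x, y, z, w].
In Python, from workcell import manip gives the robot as it stands. The module is installed in compiled form; this text tells all that it offers.
- The arm moves only by the tool arm_command, never from a script. Its argument "moves" is a list that holds one entry, the list of rows, each a list of 5 numbers: the closure, from 0 (fully open) to 1 (shut), then the shift along the tool's x, y, z in units of 25 mm (1.0 is 25 mm), then the turn about the tool's x in degrees. A call has 1 to 12 rows; each row shifts and turns the commanded pose from where the row before left it, along the tool's axes as they then stand; what a row does not reach is not made up. A row lasts 1/12 s, in which the tool goes at most 41.7 mm and 7.16 degrees, less where a joint would pass 70% of its speed; a pose out of reach is approached as far as the arm can. A call is refused whole if a number of a shift passes 1 or a number of a turn 7.16, either way. A call with a gripper value outside its range is refused whole. The fingers move at their own pace and stop on an object; "force" is the grip in N (left out, the last holds). Time passes only in rows, so rows that do not move let the fingers close. It gives the time, the measured TCP pose, the force and the opening at its end, in the units of the state.
- manip.get_obs(): the state, without advancing time (a new reading comes with each control period).
- manip.camera(name): name is "scene" or "top" or "wrist"; returns the picture (384x512x3 uint8, red, green, blue); there is no depth.
- manip.camera_info(name): a dict with "vfov" (degrees; the focal length in pixels is half the picture's height over the tangent of half this angle, whatever the lens; pixels are square), "cx", "cy" (the principal point, pixels), "dist_coeffs" ([k1, k2, p1, p2, k3] as OpenCV has them; the pictures are not rectified), "pose" (4x4, takes a point from camera to world coordinates). Camera axes: x right, y down, z forward; pixel columns grow to the right and rows downward; lengths in m; the calibration is good to about 2 mm. A picture is of the moment at which its call begins: read the wrist's pose just before it. camera_info takes no time and is no camera call; for the wrist camera it gives the pose at the moment of the call.
- manip.hand_in(): hands the job in, once; it reports no verdict.
Trained networks look in the newest picture that a camera, given by its name, has taken for a name from the list of things; names that differ only in an ending like _2 or _b are one class to them, and where a whole thing is asked for, a point or a joint stands for the part that bears it (a point fixed in the world has none). Each returns a list of dicts, best first, with "confidence" (0 to 1); they miss things now and then, are a little off and sometimes report something else, mostly with a low value. They report only what shows in the picture. A call takes as long as a camera call.
- manip.regions_of(query, camera): "mask" (384x512 bool, what is visible of it) and "rect" ([left, top, right, bottom] in pixels, round what is visible of it).
- manip.pinpoint(query, camera): "pixel" ([row, column] in pixels: a listed point, or the origin of a listed thing).
The state is a dict: "clock": time; "joint_pos": joint angles; "joint_velocities": joint speeds; "tau": joint torques, N m; "position": TCP position; "ee_rot": TCP orientation; "ft_force": force on the tool from outside, world axes, zero at the start; "torque": the same for the moment, N m; "grip_width": opening from 0.0 (shut) to 1.0 (fully open).
Only numpy, scipy, OpenCV 4.12 (cv2) and the standard library are available. Lean on these libraries where they do the work, as an engineer would, in place of code of your own. Each camera call takes 0.05 s, during which the arm holds its last target.

## Working session

There is one attempt and no reset: what is moved stays moved. The work goes in short steps, Python scripts to look and compute and a tool call to move; the robot and the scene stay as the last step left them, time stands still between calls to the robot, and variables do not carry over. Pictures are saved under pics/ and viewed, and the job is handed in when it is done.

Besides the shell and the picture viewer there is one more tool, called after "Request:" as name([rows], argument=value, ...), one row to a line, values as JSON. arm_command: Moves the arm, as the interface text tells. Its arguments: {"type":"object","properties":{"moves":{"type":"array","items":{"type":"array","items":{"type":"array","items":{"type":"number"}}}},"force":{"type":"number"}},"required":["moves"]}

```bash
mkdir -p pics
cat > h.py <<'E'
import numpy as np, cv2
from workcell import manip
def K(ci,shape=(384,512)):
    f=shape[0]/2/np.tan(np.radians(ci["vfov"])/2)
    return np.array([[f,0,ci["cx"]],[0,f,ci["cy"]],[0,0,1.]]),np.array(ci["dist_coeffs"],float)
def ray(ci,px): # px=(col,row)
    k,d=K(ci); u=cv2.undistortPoints(np.array([[px]],float),k,d)[0,0]
    P=np.array(ci["pose"]); v=P[:3,:3]@np.array([u[0],u[1],1.]); return P[:3,3],v/np.linalg.norm(v)
def onz(ci,px,z):
    o,v=ray(ci,px); return o+v*(z-o[2])/v[2]
def proj(ci,p):
    k,d=K(ci); P=np.linalg.inv(np.array(ci["pose"])); r,_=cv2.Rodrigues(P[:3,:3])
    return cv2.projectPoints(np.array([p],float).reshape(-1,1,3),r,P[:3,3],k,d)[0][:,0]
def save(im,n,s=1.5): cv2.imwrite("pics/"+n,cv2.resize(im[:,:,::-1],None,fx=s,fy=s))
E
python3 - <<'E'
from h import *
print(manip.get_obs())
for n in ["scene","top"]:
    im=manip.camera(n); ci=manip.camera_info(n); save(im,n+"0.png"); print(n,ci)
    for q in ["trainer_grip","stand_seat","pad_target","trainer_tip"]:
        for r in manip.pinpoint(q,n)[:2]: print(q,r)
E
```

```text
{'clock': 0.0, 'joint_pos': array([-1.17560424,  0.33289057, -0.06469338,  1.46094269,  0.02160088,
        1.34991722, -0.08851917]), 'joint_velocities': array([-6.08867030e-04, -4.04187590e-04, -9.75256336e-04, -1.18353798e-03,
       -2.31823973e-04, -1.14586195e-05, -1.23151403e-03]), 'tau': array([ 3.02003682e-04, -6.25471330e+01,  4.94935596e-02, -3.91597331e+01,
        1.63139025e-02,  1.03064047e-02,  1.00530085e-05]), 'position': array([0.25348204, 0.5709868 , 0.30310351]), 'ee_rot': array([ 0.14613087,  0.6918165 , -0.14715167,  0.6916517 ]), 'ft_force': array([-0.00780655,  0.21703976,  0.1217972 ]), 'torque': array([-0.00529216, -0.03083262, -0.03709579]), 'grip_width': 1.0026296843183762}
scene {'vfov': 52.45986939847596, 'cx': 256.66410074310573, 'cy': 186.25708223728472, 'dist_coeffs': array([-0.12302903,  0.        ,  0.        ,  0.        ,  0.        ]), 'pose': array([[-0.98839044,  0.08376698, -0.12675737,  0.72080138],
       [ 0.14973966,  0.39573648, -0.90607432,  0.94715082],
       [-0.0257366 , -0.9145358 , -0.40368539,  0.53313549],
       [ 0.        ,  0.        ,  0.        ,  1.        ]])}
top {'vfov': 52.40553207408327, 'cx': 257.70993447476076, 'cy': 189.21236042001655, 'dist_coeffs': array([-0.07230083,  0.        ,  0.        ,  0.        ,  0.        ]), 'pose': array([[ 0.00437938, -0.99797844,  0.06340231,  0.4862801 ],
       [-0.9997782 , -0.00306353,  0.02083641, -0.0095793 ],
       [-0.02060005, -0.06347949, -0.99777051,  1.32508934],
       [ 0.        ,  0.        ,  0.        ,  1.        ]])}
trainer_grip {'pixel': [205.4, 296.5], 'confidence': 0.46}
stand_seat {'pixel': [207.0, 295.4], 'confidence': 0.96}
pad_target {'pixel': [208.7, 216.4], 'confidence': 0.77}
trainer_tip {'pixel': [203.1, 300.4], 'confidence': 0.71}
```

View pics/scene0.png

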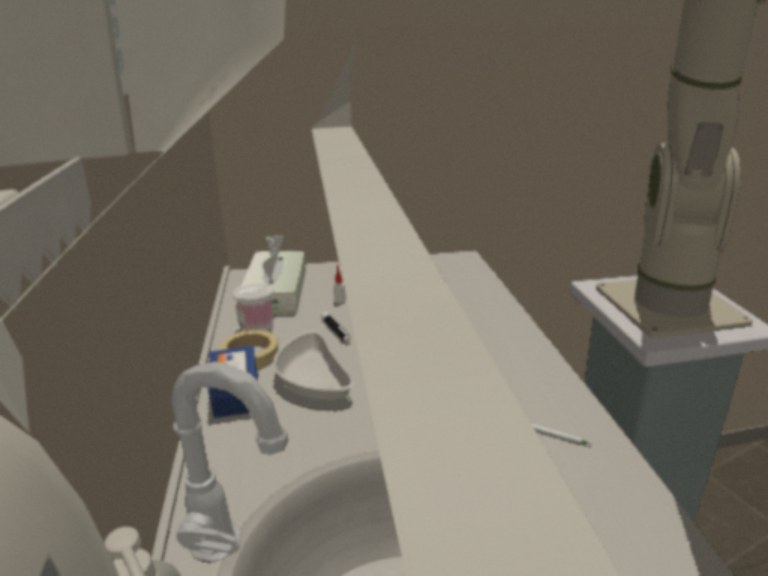

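View pics/top0.png

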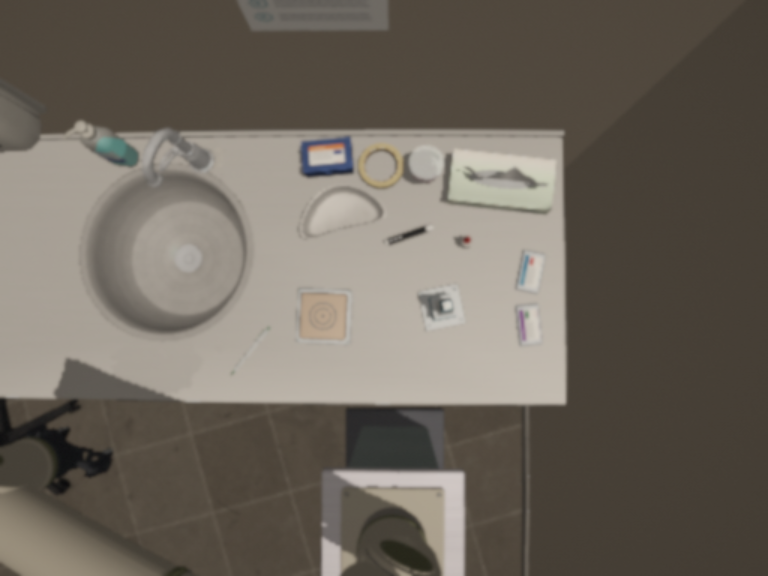

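The scene camera is mostly blocked by an arm link. The top view shows the pad at about (323,317) and the stand with the trainer at about (441,307), both in the enlarged picture's pixels. Next I turn these into positions.

Run:
```python
from h import *
im=manip.camera("top"); ci=manip.camera_info("top")
print("pad",onz(ci,(216.4,208.7),.028),"seat",onz(ci,(295.4,207.0),.032),"grip",onz(ci,(296.5,205.4),.130))
for q in ["stand_seat","pad_target","trainer_grip","trainer_tip","trainer","pad"]:
    for r in manip.pinpoint(q,"top")[:1]: print(q,r)
c=im[160:260,180:330]; save(c,"topz.png",5)
w=manip.camera("wrist"); save(w,"w0.png"); print(manip.camera_info("wrist"))
from scipy.spatial.transform import Rotation as R
print(R.from_quat(manip.get_obs()["ee_rot"]).as_matrix())
```

```text
pad [0.50321542 0.15489786 0.028     ] seat [ 0.5098657  -0.10755013  0.032     ] grip [ 0.51297986 -0.1034934   0.13      ]
stand_seat {'pixel': [206.3, 293.4], 'confidence': 0.62}
pad_target {'pixel': [210.5, 222.2], 'confidence': 0.98}
trainer {'pixel': [201.0, 295.0], 'confidence': 0.66}
pad {'pixel': [210.4, 217.0], 'confidence': 0.61}
{'vfov': 58.70821645160273, 'cx': 252.50839050856004, 'cy': 188.68378695191768, 'dist_coeffs': array([-0.00027531,  0.        ,  0.        ,  0.        ,  0.        ]), 'pose': array([[ 4.05909477e-01,  8.72313027e-01,  2.72593982e-01,
         1.83257797e-01],
       [ 9.13913266e-01, -3.87497652e-01, -1.20864024e-01,
         6.02263782e-01],
       [ 1.98264948e-04,  2.98187109e-01, -9.54507417e-01,
         3.74206256e-01],
       [ 0.00000000e+00,  0.00000000e+00,  0.00000000e+00,
         1.00000000e+00]])}
[[ 2.89873092e-08  4.05722462e-01  9.13996326e-01]
 [ 6.74228412e-05  9.13996324e-01 -4.05722461e-01]
 [-9.99999998e-01  6.16359900e-05 -2.73284669e-05]]
```

View pics/topz.png

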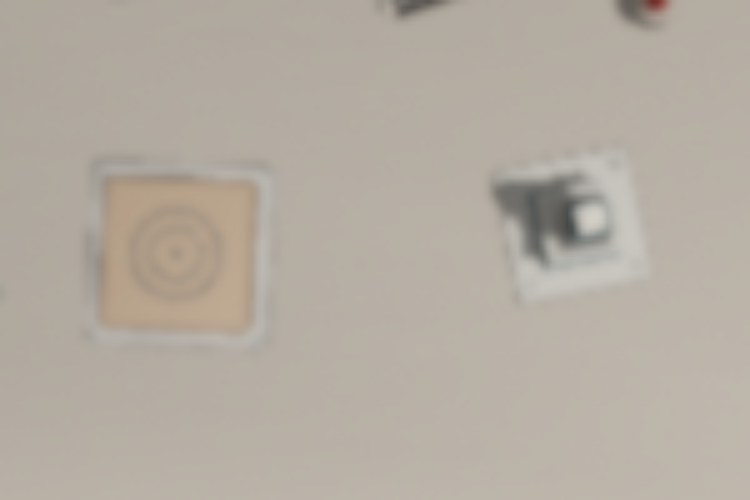

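View pics/w0.png

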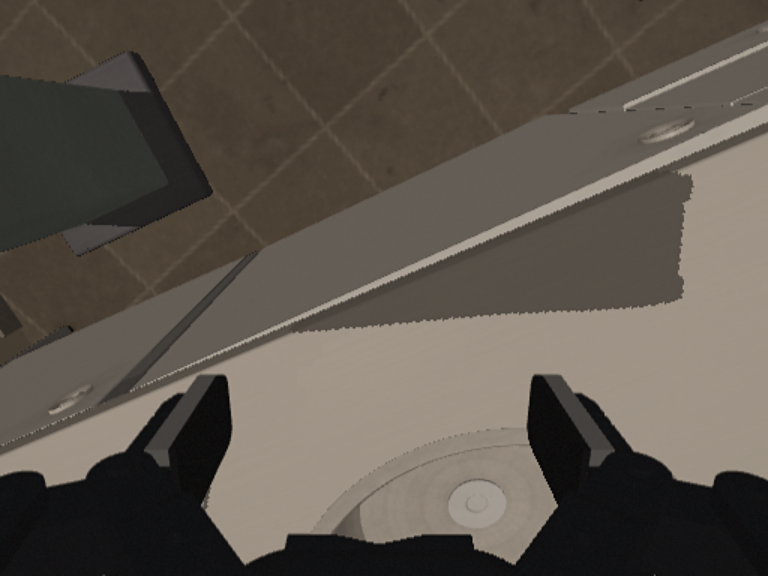

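Request:
arm_command([
  [[0, 0, -0.8, 1, -6], [0, 0, -0.8, 1, -6], [0, 0, -0.8, 1, -6], [0, 0, -0.8, 1, -6], [0, 0, -0.8, 1, -6], [0, 0, -0.8, 1, -6], [0, 0, -1, 0.2, 0], [0, 0, -1, 0.2, 0], [0, 0, -1, 0.2, 0], [0, 0, -1, 0.2, 0], [0, 0, -1, 0.2, 0], [0, 0, -1, 0.2, 0]],
])

```text
clock: 1.9
position: [0.4421, 0.29, 0.3041]
ee_rot: [-0.074, 0.703, 0.074, 0.703]
ft_force: [-0.3, -0.3, -0.1]
grip_width: 0.999
```

Request:
arm_command([
  [[0, 0, -1, 0.2, 0], [0, 0.2, -1, 0.2, 0], [0, 0.2, -1, 0.2, 0], [0, 0.2, -1, 0.2, 0], [0, 0.2, -0.9, 0.2, 0], [0, 0.2, -0.8, 0.2, 0], [0, 0, 0, 0, 0]],
])

```text
clock: 2.48
position: [0.5022, 0.1535, 0.2782]
ee_rot: [-0.073, 0.704, 0.072, 0.703]
ft_force: [-0.4, -0.8, 0.5]
grip_width: 1.001
```

Run:
```python
from h import *
print(manip.get_obs()["position"])
w=manip.camera("wrist"); ci=manip.camera_info("wrist"); save(w,"w1.png")
for q in ["pad_target","stand_seat","trainer_grip"]:
    for r in manip.pinpoint(q,"wrist")[:1]: print(q,r, onz(ci,r["pixel"][::-1],.028))
```

```text
[0.50217726 0.15352764 0.27817247]
pad_target {'pixel': [159.0, 256.7], 'confidence': 0.94} [0.49422975 0.15857753 0.028     ]
```

View pics/w1.png

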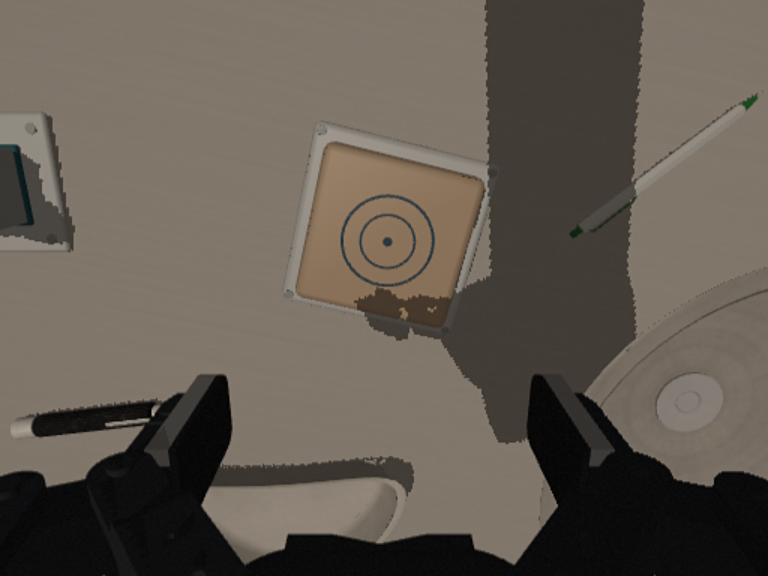

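The dot is at about (387,242) in the enlarged picture. The network's pixel is (256.7,159) at original scale, 2 px from the dot at (258,161). I'll measure the rings by ellipse fitting.

```bash
cat >> h.py <<'E'
def rings(im,ci,c,z=.028,rad=(6,50)):
    """fit ellipses to dark contours near pixel c (col,row); return world centres"""
    g=cv2.cvtColor(im,cv2.COLOR_RGB2GRAY); b=cv2.adaptiveThreshold(g,255,cv2.ADAPTIVE_THRESH_MEAN_C,cv2.THRESH_BINARY_INV,25,15)
    cs,_=cv2.findContours(b,cv2.RETR_LIST,cv2.CHAIN_APPROX_NONE); out=[]
    for k in cs:
        if len(k)<8: continue
        e=cv2.fitEllipse(k)
        if np.hypot(e[0][0]-c[0],e[0][1]-c[1])<6 and min(e[1])>.75*max(e[1]):
            w=np.array([onz(ci,p[0].astype(float),z)[:2] for p in k])
            # circle fit on plane
            A=np.c_[2*w,np.ones(len(w))]; s=np.linalg.lstsq(A,(w**2).sum(1),rcond=None)[0]
            out.append((np.round(s[:2],4),round(2e3*np.sqrt(s[2]+s[0]**2+s[1]**2),1),len(k)))
    return out
E
python3 - <<'E'
from h import *
w=manip.camera("wrist"); ci=manip.camera_info("wrist")
for r in rings(w,ci,(258.2,161.2)): print(r)
t=manip.camera("top"); ct=manip.camera_info("top")
print(onz(ct,(215.2,210.6),.028))
save(t[160:260,180:330],"t2.png",5)
for r in rings(t,ct,(215.2,210.6)): print(r)
E
```

```text
[0.49687111 0.15884656 0.028     ]
```

```bash
sed -i 's/25,15)/25,6)/' h.py
python3 - <<'E'
from h import *
w=manip.camera("wrist"); ci=manip.camera_info("wrist")
for r in rings(w,ci,(258.2,161.2)): print(r)
E
```

Request:
arm_command([
  [[0, -0.2, -0.8, -0.1, 0], [0, -0.3, -1, -0.2, 0], [0, -0.3, -1, -0.2, 0], [0, -0.3, -1, -0.2, 0], [0, -0.3, -1, -0.2, 0], [0, -0.3, -1, -0.2, 0], [0, -0.3, -1, -0.2, 0], [0, 0, -1, -0.2, 0], [0, 0, -1, -0.2, 0], [0, 0, -1, -0.2, 0], [0, 0, -0.5, -0.1, 0], [0, 0, 0, 0, 0]],
])

```text
clock: 3.83
position: [0.5055, -0.107, 0.3292]
ee_rot: [-0.073, 0.703, 0.073, 0.704]
ft_force: [-0.4, -0.0, 0.2]
grip_width: 1.004
```

Run:
```python
from h import *
print(manip.get_obs()["position"])
w=manip.camera("wrist"); ci=manip.camera_info("wrist"); save(w,"w2.png")
for q,z in [("pad_target",.028),("stand_seat",.032),("trainer_grip",.13),("trainer",.032)]:
    for r in manip.pinpoint(q,"wrist")[:1]: print(q,r, onz(ci,r["pixel"][::-1],z))
```

```text
[ 0.50547523 -0.10697905  0.32919364]
pad_target {'pixel': [193.3, 479.8], 'confidence': 0.93} [0.49565162 0.15908239 0.028     ]
stand_seat {'pixel': [165.3, 251.9], 'confidence': 0.65} [ 0.51653924 -0.10306665  0.032     ]
trainer_grip {'pixel': [193.9, 246.9], 'confidence': 0.78} [ 0.51826996 -0.10676519  0.13      ]
trainer {'pixel': [166.4, 249.3], 'confidence': 0.7} [ 0.51835345 -0.10561941  0.032     ]
```

View pics/w2.png

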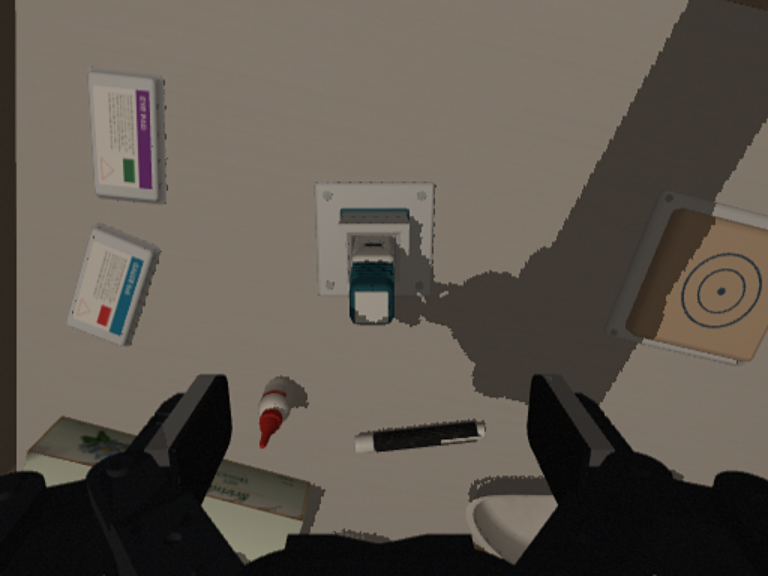

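Run:
```python
from h import *
w=manip.camera("wrist"); ci=manip.camera_info("wrist"); save(w[110:230,200:300],"w2z.png",6); save(w[120:250,400:512],"w2p.png",5)
```

```text
(no output)
```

View pics/w2z.png

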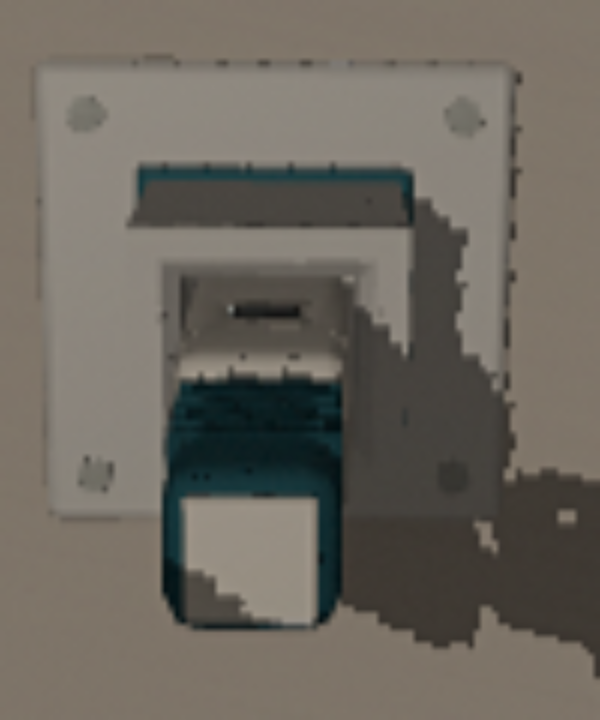

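View pics/w2p.png

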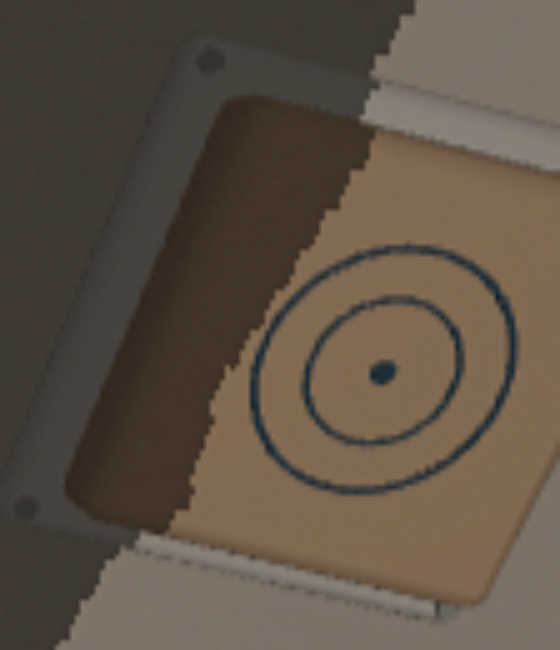

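Run:
```python
from h import *
w=manip.camera("wrist"); ci=manip.camera_info("wrist")
def Z(u,v,z): return onz(ci,(200+(u+.5)/6-.5,110+(v+.5)/6-.5),z)
s=[Z(u,v,.006)[:2] for u,v in [(86,114),(464,117),(96,473),(453,477)]]
print("screws",np.round(s,4),"c",np.mean(s,0)); 
for a,b in [(0,1),(2,3)]:
    d=s[b]-s[a]; print("yaw",np.degrees(np.arctan2(-d[0],d[1])),np.linalg.norm(d))
for a,b in [(0,2),(1,3)]:
    d=s[b]-s[a]; print("yaw",np.degrees(np.arctan2(d[1],d[0])),np.linalg.norm(d))
print("top",Z(250.5,559,.156), "front pocket tower edge",Z(128,228,.058),Z(410,228,.058))
k=[Z(u,v,.156)[:2] for u,v in [(183,497),(318,497),(183,622),(318,622)]]; print(np.round(k,4))
def P(u,v,z): return onz(ci,(400+(u+.5)/5-.5,120+(v+.5)/5-.5),z)
print("pad dot",P(383,372,.028))
from scipy.spatial.transform import Rotation as R
M=R.from_quat(manip.get_obs()["ee_rot"]).as_matrix(); print(M, "tool yaw",np.degrees(np.arctan2(-M[0,1],M[1,1])))
```

```text
screws [[ 0.4897 -0.1513]
 [ 0.4751 -0.0807]
 [ 0.5599 -0.1366]
 [ 0.5456 -0.0662]] c [ 0.51757808 -0.10869766]
yaw 11.70239451851716 0.07205995751332432
yaw 11.478927002535475 0.07179008847628257
yaw 11.83150800182625 0.07167011956560407
yaw 11.615666624406225 0.0719500181673304
top [ 0.51768199 -0.10878812  0.156     ] front pocket tower edge [ 0.49918684 -0.13671119  0.058     ] [ 0.4892035  -0.09035363  0.058     ]
[[ 0.5114 -0.1187]
 [ 0.5079 -0.1022]
 [ 0.5278 -0.1155]
 [ 0.5242 -0.0987]]
pad dot [0.49643708 0.15728442 0.028     ]
[[-4.52954820e-06 -2.10781103e-01  9.77533287e-01]
 [ 2.86852053e-04  9.77533246e-01  2.10781095e-01]
 [-9.99999959e-01  2.81362173e-04  5.60352081e-05]] tool yaw 12.168131258419738
```

Request:
arm_command([
  [[0, 0.5, -0.17, 0.46, 0.5], [0, 0.8, 0, 0, 0], [0, 0.8, 0, 0, 0], [0, 0.8, 0, 0, 0], [0, 0.8, 0, 0, 0], [0, 0.7, 0, 0, 0], [0, 0.3, 0, 0, 0], [0, 0, 0, 0, 0]],
])

```text
clock: 4.85
position: [0.5172, -0.1052, 0.2099]
ee_rot: [-0.071, 0.705, 0.072, 0.702]
ft_force: [0.2, -0.0, 1.5]
grip_width: 0.995
```

Run:
```python
from h import *
from scipy.spatial.transform import Rotation as R
o=manip.get_obs(); M=R.from_quat(o["ee_rot"]).as_matrix(); print(o["position"],"tool yaw",np.degrees(np.arctan2(-M[0,1],M[1,1])))
w=manip.camera("wrist"); ci=manip.camera_info("wrist"); save(w,"w3.png")
```

```text
[ 0.51718615 -0.10521678  0.2098525 ] tool yaw 11.60893729710917
```

View pics/w3.png

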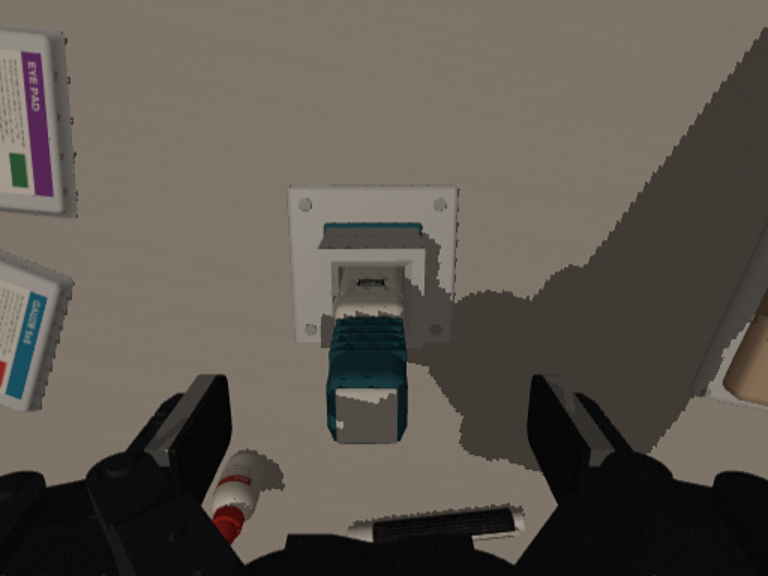

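The grip is at column 367 and the jaws' midpoint at 380, which agrees with a y error of about 3.5 mm. I correct this and finish the descent.

Request:
arm_command([
  [[0, 0, -0.14, 0, 0], [0, 0.4, 0, 0, 0], [0, 0.4, 0, 0, 0], [0, 0.15, 0, 0, 0], [0, 0, 0, 0, 0]],
])

```text
clock: 5.32
position: [0.518, -0.1091, 0.1863]
ee_rot: [-0.071, 0.704, 0.071, 0.703]
ft_force: [-0.1, 0.8, -0.7]
grip_width: 1.0
```

Run:
```python
from h import *
from scipy.spatial.transform import Rotation as R
o=manip.get_obs(); M=R.from_quat(o["ee_rot"]).as_matrix(); print(o["position"],"tool yaw",np.degrees(np.arctan2(-M[0,1],M[1,1])))
w=manip.camera("wrist"); ci=manip.camera_info("wrist"); save(w,"w4.png")
```

```text
[ 0.51795641 -0.10911781  0.18630297] tool yaw 11.561605732765392
```

View pics/w4.png

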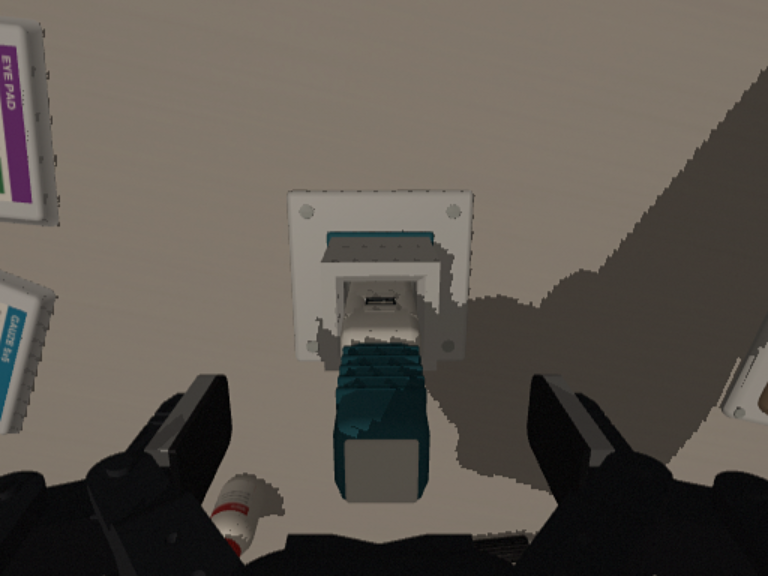

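The grip is centred between the fingers at column 381, so I close on it.

Request:
arm_command([
  [[1, 0, 0, 0, 0], [1, 0, 0, 0, 0], [1, 0, 0, 0, 0], [1, 0, 0, 0, 0], [1, 0, 0, 0, 0], [1, 0, 0, 0, 0], [1, 0, 0, 0, 0], [1, 0, 0, 0, 0], [1, 0, 0, 0, 0], [1, 0, 0, 0, 0]],
], force=55)

```text
clock: 6.2
position: [0.5187, -0.1091, 0.1879]
ee_rot: [-0.071, 0.703, 0.071, 0.704]
ft_force: [-1.3, 2.4, 4.9]
grip_width: 0.264
```

Run:
```python
from h import *
o=manip.get_obs();print(o["position"],o["ft_force"],o["torque"],o["grip_width"]*85)
w=manip.camera("wrist"); ci=manip.camera_info("wrist"); save(w,"w5.png")
```

```text
[ 0.51874932 -0.10908825  0.18787341] [-1.26623947  2.42165415  4.93702176] [ 0.40822687  0.27910907 -0.01073199] 22.410875406483104
```

View pics/w5.png

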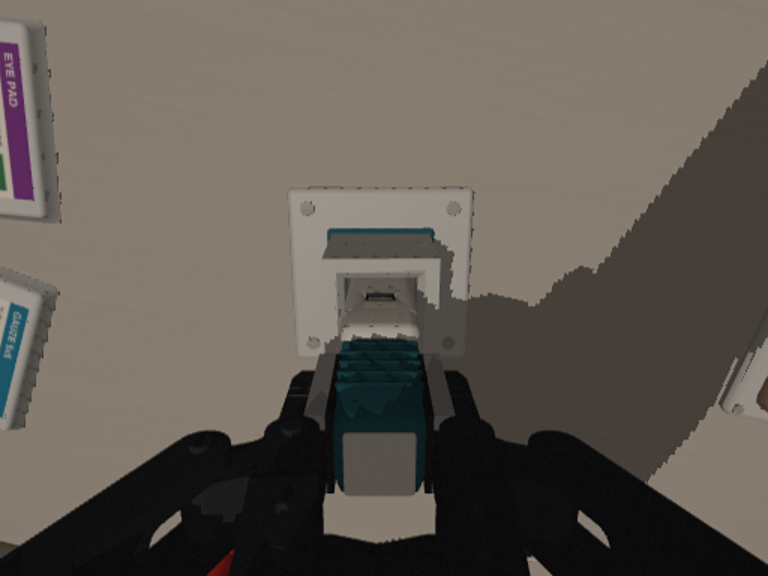

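Request:
arm_command([
  [[1, -0.15, 0, 0, 0], [1, -0.25, 0, 0, 0], [1, -0.3, 0, 0, 0], [1, -0.35, 0, 0, 0], [1, -0.35, 0, 0, 0], [1, -0.35, 0, 0, 0], [1, -0.4, 0, 0, 0], [1, -0.4, 0, 0, 0], [1, -0.4, 0, 0, 0], [1, -0.3, 0, 0, 0], [1, 0, 0, 0, 0], [1, 0, 0, 0, 0]],
])

```text
clock: 7.25
position: [0.5187, -0.1093, 0.2692]
ee_rot: [-0.071, 0.703, 0.071, 0.704]
ft_force: [-0.6, 0.5, -2.3]
grip_width: 0.263
```

Run:
```python
from h import *
o=manip.get_obs();print(o["position"],o["ft_force"],o["torque"],o["grip_width"]*85)
w=manip.camera("wrist"); ci=manip.camera_info("wrist"); save(w,"w6.png")
s=manip.camera("scene"); save(s,"s6.png")
```

```text
[ 0.51873337 -0.10927264  0.2691949 ] [-0.58154231  0.52981231 -2.27940411] [-0.03254102 -0.0016079   0.04447843] 22.363257996201575
```

View pics/w6.png

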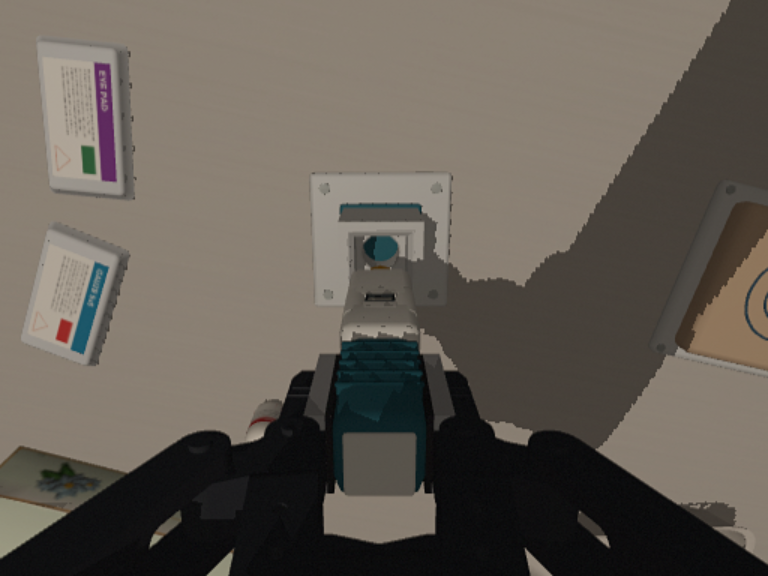

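View pics/s6.png

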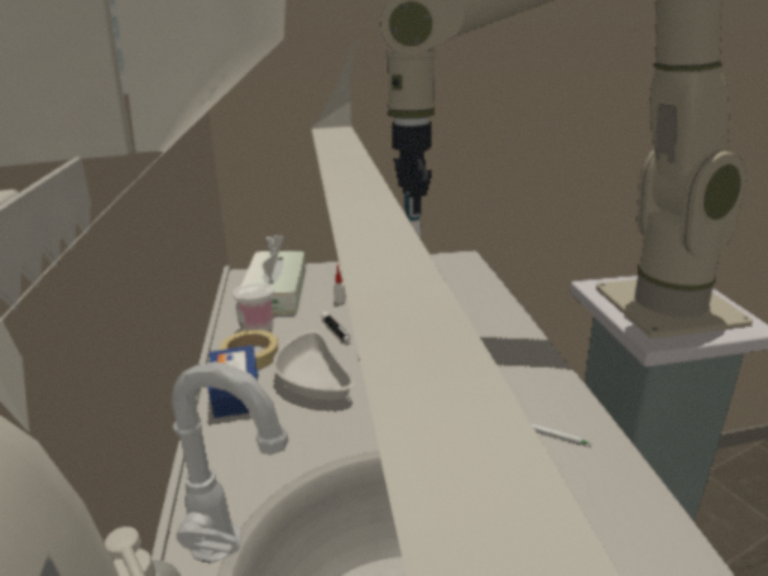

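Trainer is out of the stand, gripped squarely, amber tip visible above the pocket at about (379,266). Next I carry it over the pad.

Request:
arm_command([
  [[1, 0, 0.5, 0.1, 0], [1, 0, 0.9, 0.1, 0], [1, 0, 1, 0.1, 0], [1, 0, 1, 0.1, 0], [1, 0, 1, 0.1, 0], [1, 0, 1, 0.1, 0], [1, 0, 1, 0.1, 0], [1, 0, 1, 0.1, 0], [1, 0, 1, 0.1, 0], [1, 0, 1, 0.1, 0], [1, 0, 0.8, 0.1, 0], [1, 0, 0.4, 0.1, 0]],
])

```text
clock: 8.35
position: [0.4939, 0.1592, 0.2682]
ee_rot: [-0.072, 0.704, 0.073, 0.703]
ft_force: [0.3, 0.5, -3.5]
grip_width: 0.261
```

Request:
arm_command([
  [[1, 0, 0, 0, 0], [1, 0, 0, 0, 0], [1, 0, 0, 0, 0]],
])

```text
clock: 8.6
position: [0.4952, 0.1547, 0.2686]
ee_rot: [-0.071, 0.704, 0.07, 0.703]
ft_force: [-0.2, 0.1, -2.8]
grip_width: 0.262
```

Run:
```python
from h import *
o=manip.get_obs();print(o["position"],o["ft_force"],o["torque"],o["grip_width"]*85)
w=manip.camera("wrist"); ci=manip.camera_info("wrist"); save(w,"w7.png")
for q,z in [("pad_target",.028),("trainer_tip",o["position"][2]-.1779)]:
    for r in manip.pinpoint(q,"wrist")[:1]: print(q,r, onz(ci,r["pixel"][::-1],z))
save(w[120:240,200:330],"w7z.png",6)
t=manip.camera("top"); ct=manip.camera_info("top")
save(t[160:260,180:330],"t7z.png",5)
for q,z in [("pad_target",.028)]:
    for r in manip.pinpoint(q,"top")[:1]: print(q,r, onz(ct,r["pixel"][::-1],z))
```

```text
[0.49517728 0.15468427 0.26863861] [-0.24963944  0.05195114 -2.82617408] [ 0.02989152  0.0226285  -0.0261524 ] 22.233463330387384
pad_target {'pixel': [166.3, 255.5], 'confidence': 0.78} [0.49299906 0.15713887 0.028     ]
pad_target {'pixel': [211.5, 218.4], 'confidence': 0.64} [0.49393102 0.14811522 0.028     ]
```

View pics/w7.png

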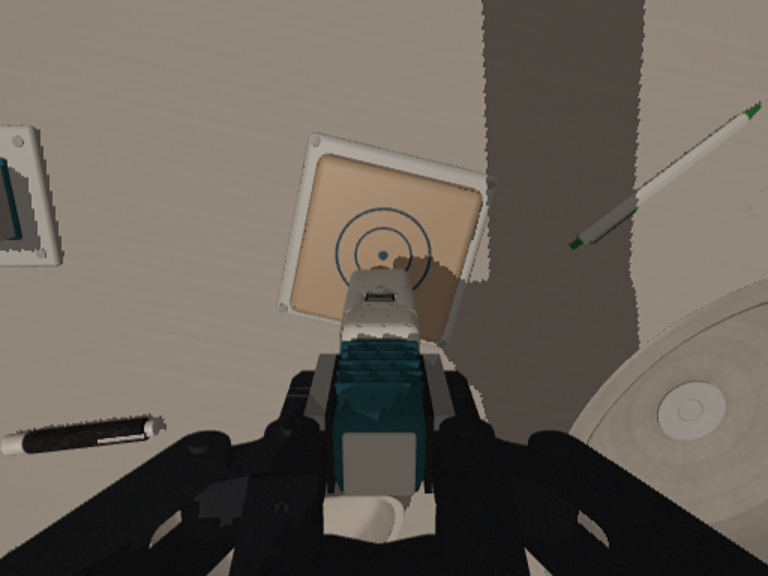

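View pics/w7z.png

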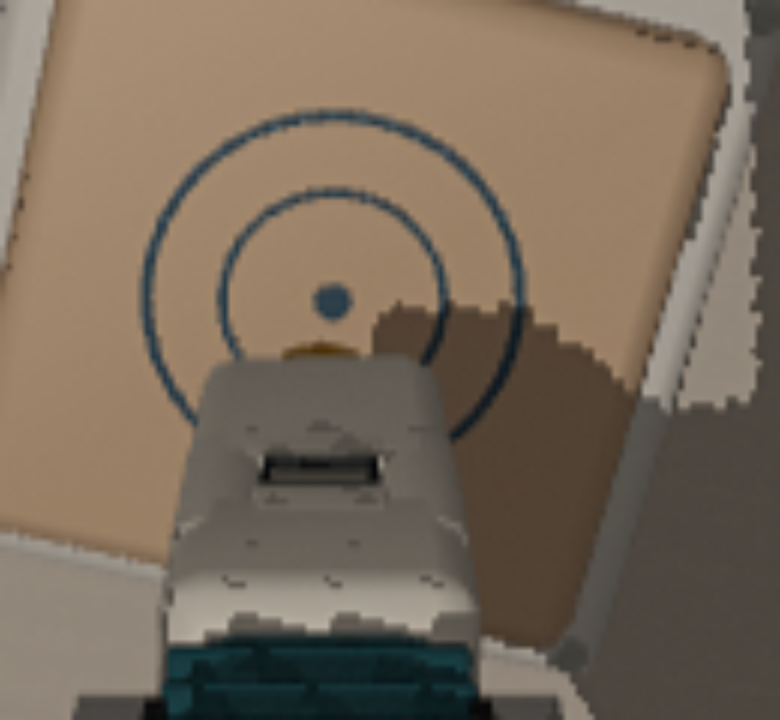

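```bash
python3 - <<'E'
from h import *
w=manip.camera("wrist"); ci=manip.camera_info("wrist"); o=manip.get_obs(); p=o["position"]
def Z(u,v,z): return onz(ci,(200+(u+.5)/6-.5,120+(v+.5)/6-.5),z)
ax=np.array([.9796,.201]); ay=np.array([-.201,.9796])
def T(q): d=q[:2]-p[:2]; return np.round([d@ay*1e3,d@ax*1e3],1)
d=Z(332,301,.028); print("dot",d,"rel TCP (toolY,toolZ mm)",T(d))
tz=p[2]-.1779
for n,u,v,z in [("tip front edge",320,344,tz),("barrel low front edge",322,357,tz+.022),("L",207,362,tz+.022),("R",438,362,tz+.022),("barrel top front",320,572,tz+.094)]:
    print(n,T(Z(u,v,z)))
print(p,tz)
E
python3 - <<'E'
E
```

```text
dot [0.49627615 0.15858449 0.028     ] rel TCP (toolY,toolZ mm) [2.5 1.8]
tip front edge [ 0.6 -8.6]
barrel low front edge [  0.8 -13.1]
L [-12.4 -12.5]
R [ 14.1 -12.5]
barrel top front [  0.5 -15.4]
[0.49500934 0.15577391 0.26897169] 0.09107168782463021
```

View pics/t7z.png

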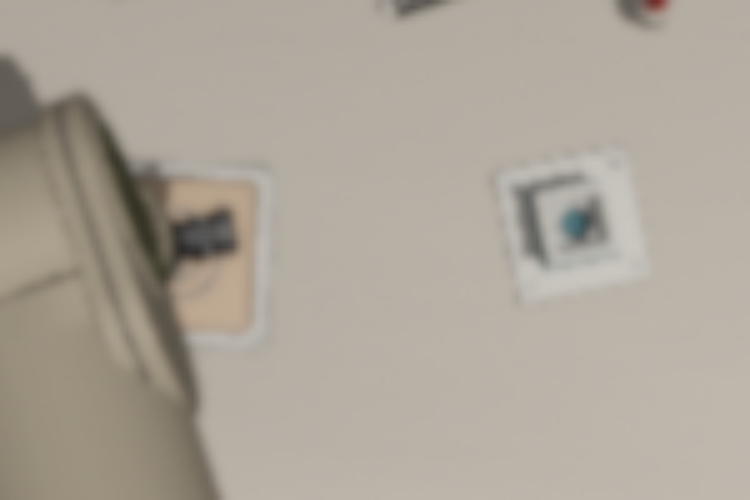

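Request:
arm_command([
  [[1, 0.15, 0.03, 0.06, 0], [1, 0.3, 0, 0, 0], [1, 0.4, 0, 0, 0], [1, 0.4, 0, 0, 0], [1, 0.4, 0, 0, 0], [1, 0.2, 0, 0, 0], [1, 0.05, 0, 0, 0], [1, 0, 0, 0, 0], [1, 0, 0, 0, 0], [1, 0, 0, 0, 0]],
])

```text
clock: 9.73
position: [0.4965, 0.1575, 0.2219]
ee_rot: [-0.071, 0.703, 0.071, 0.704]
ft_force: [-0.5, -0.2, -2.9]
grip_width: 0.261
```

Run:
```python
from h import *
o=manip.get_obs();print(o["position"],o["ft_force"],o["torque"],o["grip_width"]*85)
w=manip.camera("wrist"); ci=manip.camera_info("wrist"); save(w[120:240,200:330],"w8z.png",6)
from scipy.spatial.transform import Rotation as R
M=R.from_quat(o["ee_rot"]).as_matrix(); print(M.round(4))
```

```text
[0.49650776 0.15748455 0.22193475] [-0.52213297 -0.22611437 -2.85315312] [ 0.04394805 -0.03381689 -0.00730482] 22.18533605863855
[[ 9.000e-04 -2.004e-01  9.797e-01]
 [ 5.000e-04  9.797e-01  2.004e-01]
 [-1.000e+00  3.000e-04  1.000e-03]]
```

View pics/w8z.png

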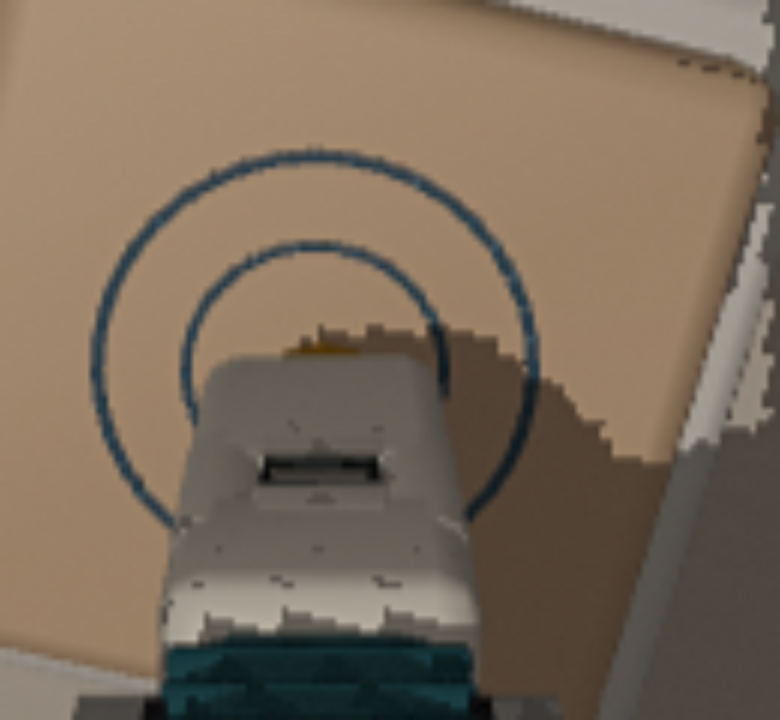

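Run:
```python
from h import *
from scipy.optimize import least_squares
w=manip.camera("wrist"); ci=manip.camera_info("wrist"); o=manip.get_obs(); p=o["position"]
def Z(u,v,z): return onz(ci,(200+(u+.5)/6-.5,120+(v+.5)/6-.5),z)
ax=np.array([.9797,.2004]); ay=np.array([-.2004,.9797])
def T(q): d=q[:2]-p[:2]; return np.array([d@ay*1e3,d@ax*1e3])
outer=[(93,370),(105,300),(150,220),(230,165),(316,151),(410,172),(480,225),(530,310),(540,370),(125,470),(505,480)]
P=np.array([T(Z(u,v,.028)) for u,v in outer])
r=least_squares(lambda s:np.hypot(*(P-s[:2]).T)-s[2],[0,0,30]); print("outer ring",r.x.round(2),"rms",np.sqrt((r.fun**2).mean()))
inner=[(181,370),(205,300),(255,255),(316,241),(390,265),(435,320),(449,370)]
P=np.array([T(Z(u,v,.028)) for u,v in inner])
r=least_squares(lambda s:np.hypot(*(P-s[:2]).T)-s[2],[0,0,30]); print("inner ring",r.x.round(2))
tz=p[2]-.1779
for n,u,v,z in [("tip front",321,344,tz),("barrel",325,357,tz+.022)]: print(n,T(Z(u,v,z)).round(1))
print(p,tz)
```

```text
outer ring [ 0.06 -0.18 29.83] rms 0.22411207442756573
inner ring [-0.13 -0.05 17.87]
tip front [ 0.7 -8.4]
barrel [  1.1 -13. ]
[0.49642492 0.15751022 0.22189412] 0.043994124835698034
```

The tip sits within 1 mm of the ring centre. I shift -0.7 mm in y and approach to about 4 mm above the pad.

Request:
arm_command([
  [[1, 0.05, -0.03, -0.02, 0], [1, 0.08, 0, 0, 0], [1, 0.08, 0, 0, 0], [1, 0.08, 0, 0, 0], [1, 0.08, 0, 0, 0], [1, 0.06, 0, 0, 0], [1, 0.04, 0, 0, 0], [1, 0, 0, 0, 0], [1, 0, 0, 0, 0]],
])

```text
clock: 10.58
position: [0.4959, 0.1566, 0.2096]
ee_rot: [-0.071, 0.704, 0.071, 0.703]
ft_force: [0.1, 0.0, -2.9]
grip_width: 0.262
```

Run:
```python
from h import *
o=manip.get_obs();print(o["position"],o["ft_force"],o["torque"])
w=manip.camera("wrist"); ci=manip.camera_info("wrist"); save(w[120:240,200:330],"w9z.png",6)
```

```text
[0.49587064 0.15657305 0.20961136] [ 0.14836317  0.04432731 -2.90428725] [-0.05222465  0.00019799 -0.00263654]
```

View pics/w9z.png

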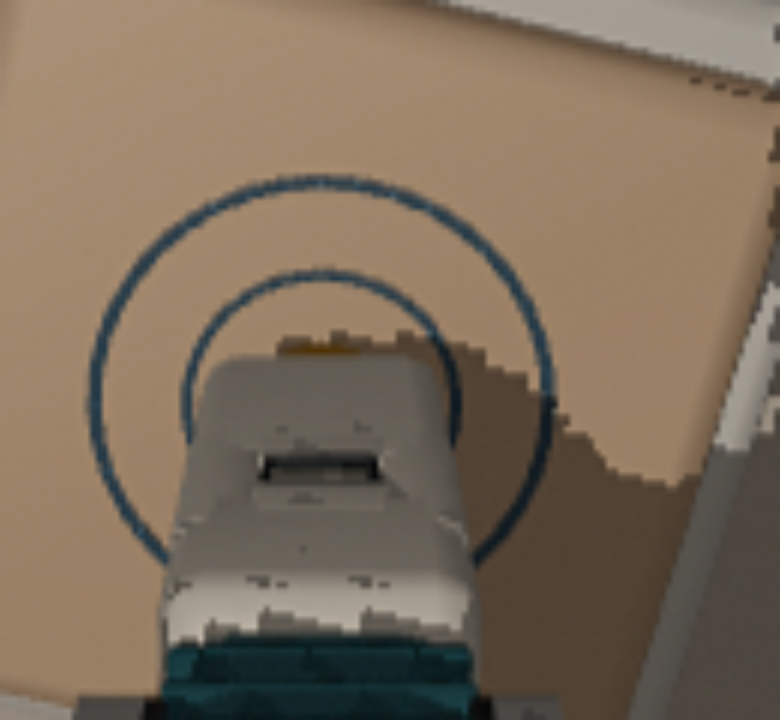

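Request:
arm_command([
  [[1, 0.02, 0, 0, 0], [1, 0.02, 0, 0, 0], [1, 0.02, 0, 0, 0], [1, 0.02, 0, 0, 0], [1, 0.02, 0, 0, 0], [1, 0.02, 0, 0, 0], [1, 0.02, 0, 0, 0], [1, 0.02, 0, 0, 0]],
])

```text
clock: 11.3
position: [0.4959, 0.1566, 0.2057]
ee_rot: [-0.071, 0.703, 0.071, 0.704]
ft_force: [-0.8, -0.4, -0.1]
grip_width: 0.263
```

Request:
arm_command([
  [[1, 0.02, 0, 0, 0], [1, 0.02, 0, 0, 0], [1, 0.02, 0, 0, 0]],
])

```text
clock: 11.55
position: [0.4959, 0.1566, 0.2043]
ee_rot: [-0.071, 0.703, 0.071, 0.704]
ft_force: [-0.4, -0.1, -0.8]
grip_width: 0.258
```

Request:
arm_command([
  [[1, 0.02, 0, 0, 0], [1, 0.02, 0, 0, 0]],
])

```text
clock: 11.72
position: [0.4959, 0.1566, 0.2032]
ee_rot: [-0.071, 0.703, 0.071, 0.704]
ft_force: [-1.2, -0.7, 0.4]
grip_width: 0.264
```

Request:
arm_command([
  [[1, 0.02, 0, 0, 0], [1, 0.02, 0, 0, 0]],
])

```text
clock: 11.88
position: [0.4959, 0.1566, 0.2022]
ee_rot: [-0.071, 0.703, 0.071, 0.704]
ft_force: [-1.4, 0.5, 0.3]
grip_width: 0.263
```

Request:
arm_command([
  [[1, 0.02, 0, 0, 0], [1, 0.02, 0, 0, 0]],
])

```text
clock: 12.05
position: [0.4959, 0.1566, 0.2012]
ee_rot: [-0.071, 0.703, 0.071, 0.704]
ft_force: [-0.8, 0.4, 0.3]
grip_width: 0.261
```

Request:
arm_command([
  [[1, 0.02, 0, 0, 0], [1, 0.02, 0, 0, 0]],
])

```text
clock: 12.22
position: [0.4959, 0.1566, 0.2002]
ee_rot: [-0.071, 0.703, 0.071, 0.704]
ft_force: [-1.1, -0.8, -0.0]
grip_width: 0.26
```

Request:
arm_command([
  [[1, 0.02, 0, 0, 0], [1, 0.02, 0, 0, 0]],
])

```text
clock: 12.38
position: [0.4959, 0.1566, 0.1992]
ee_rot: [-0.071, 0.703, 0.071, 0.704]
ft_force: [-0.8, 0.2, 2.4]
grip_width: 0.259
```

Request:
arm_command([
  [[1, 0.02, 0, 0, 0], [1, 0.02, 0, 0, 0]],
])

```text
clock: 12.55
position: [0.4959, 0.1566, 0.1983]
ee_rot: [-0.071, 0.703, 0.071, 0.704]
ft_force: [-0.7, -0.2, 2.5]
grip_width: 0.264
```

Request:
arm_command([
  [[1, 0.02, 0, 0, 0], [1, 0.02, 0, 0, 0]],
])

```text
clock: 12.72
position: [0.496, 0.1566, 0.1974]
ee_rot: [-0.071, 0.703, 0.071, 0.704]
ft_force: [-0.8, -0.0, 4.4]
grip_width: 0.261
```

Request:
arm_command([
  [[1, 0.02, 0, 0, 0], [1, 0.02, 0, 0, 0]],
])

```text
clock: 12.88
position: [0.496, 0.1566, 0.1964]
ee_rot: [-0.071, 0.703, 0.071, 0.704]
ft_force: [-0.5, -0.7, 6.6]
grip_width: 0.261
```

Request:
arm_command([
  [[1, 0.02, 0, 0, 0]],
])

```text
clock: 12.97
position: [0.496, 0.1566, 0.196]
ee_rot: [-0.071, 0.703, 0.071, 0.704]
ft_force: [-0.4, -1.4, 6.9]
grip_width: 0.262
```

Request:
arm_command([
  [[1, 0.02, 0, 0, 0]],
])

```text
clock: 13.05
position: [0.4961, 0.1566, 0.1956]
ee_rot: [-0.071, 0.703, 0.071, 0.704]
ft_force: [-2.3, 0.3, 8.1]
grip_width: 0.261
```

Request:
arm_command([
  [[1, 0.02, 0, 0, 0]],
])

```text
clock: 13.13
position: [0.4961, 0.1567, 0.1952]
ee_rot: [-0.071, 0.703, 0.071, 0.704]
ft_force: [-1.6, -0.0, 7.8]
grip_width: 0.261
```

Request:
arm_command([
  [[1, 0.02, 0, 0, 0]],
])

```text
clock: 13.22
position: [0.4961, 0.1567, 0.1947]
ee_rot: [-0.071, 0.703, 0.071, 0.704]
ft_force: [-2.2, -0.9, 9.1]
grip_width: 0.264
```

Request:
arm_command([
  [[1, 0.02, 0, 0, 0]],
])

```text
clock: 13.3
position: [0.4961, 0.1567, 0.1943]
ee_rot: [-0.071, 0.703, 0.071, 0.704]
ft_force: [-2.3, -0.8, 10.2]
grip_width: 0.266
```

Request:
arm_command([
  [[1, 0.015, 0, 0, 0]],
])

```text
clock: 13.38
position: [0.4961, 0.1567, 0.194]
ee_rot: [-0.071, 0.703, 0.071, 0.704]
ft_force: [-3.5, -0.3, 9.0]
grip_width: 0.261
```

Request:
arm_command([
  [[1, 0, 0, 0, 0]],
])

```text
clock: 13.47
position: [0.496, 0.1567, 0.1938]
ee_rot: [-0.071, 0.703, 0.071, 0.704]
ft_force: [-3.0, -0.2, 5.0]
grip_width: 0.264
```

Request:
arm_command([
  [[1, 0, 0, 0, 0]],
])

```text
clock: 13.55
position: [0.4959, 0.1566, 0.1934]
ee_rot: [-0.071, 0.703, 0.071, 0.704]
ft_force: [-0.4, -0.1, 1.6]
grip_width: 0.265
```

Run:
```python
from h import *
w=manip.camera("wrist"); o=manip.get_obs();print(o["position"],o["ft_force"],o["torque"])
save(w[120:240,200:330],"w10z.png",6)
```

```text
[0.49587968 0.15661004 0.19327698] [-1.15506273  0.0167331   0.83325946] [0.06125529 0.21125585 0.03104013]
```

View pics/w10z.png

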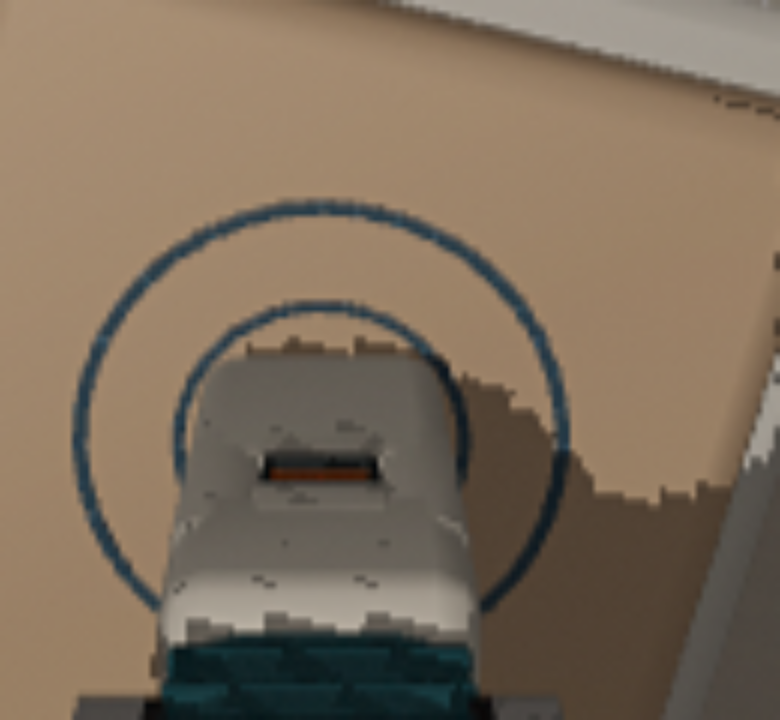

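The window shows orange at about (320,470), so it snapped at roughly 13 N. I hold in place.

Request:
arm_command([
  [[1, 0, 0, 0, 0], [1, 0, 0, 0, 0], [1, 0, 0, 0, 0], [1, 0, 0, 0, 0], [1, 0, 0, 0, 0], [1, 0, 0, 0, 0]],
])

```text
clock: 14.1
position: [0.4959, 0.1566, 0.1933]
ee_rot: [-0.071, 0.703, 0.071, 0.704]
ft_force: [-0.4, -0.5, 2.5]
grip_width: 0.264
```

Request:
arm_command([
  [[1, 0, 0, 0, 0], [1, 0, 0, 0, 0], [1, 0, 0, 0, 0], [1, 0, 0, 0, 0], [1, 0, 0, 0, 0], [1, 0, 0, 0, 0], [1, 0, 0, 0, 0], [1, 0, 0, 0, 0], [1, 0, 0, 0, 0], [1, 0, 0, 0, 0], [1, 0, 0, 0, 0], [1, 0, 0, 0, 0]],
])

```text
clock: 15.1
position: [0.4959, 0.1566, 0.1933]
ee_rot: [-0.071, 0.703, 0.071, 0.704]
ft_force: [-0.6, -0.0, 1.8]
grip_width: 0.265
```

Request:
arm_command([
  [[1, 0, 0, 0, 0], [1, 0, 0, 0, 0], [1, 0, 0, 0, 0], [1, 0, 0, 0, 0], [1, 0, 0, 0, 0], [1, 0, 0, 0, 0], [1, 0, 0, 0, 0], [1, 0, 0, 0, 0], [1, 0, 0, 0, 0], [1, 0, 0, 0, 0], [1, 0, 0, 0, 0], [1, 0, 0, 0, 0]],
])

```text
clock: 16.1
position: [0.4959, 0.1566, 0.1933]
ee_rot: [-0.071, 0.703, 0.071, 0.704]
ft_force: [-0.9, 0.1, 1.5]
grip_width: 0.265
```

Request:
arm_command([
  [[1, 0, 0, 0, 0], [1, 0, 0, 0, 0], [1, 0, 0, 0, 0], [1, 0, 0, 0, 0], [1, 0, 0, 0, 0], [1, 0, 0, 0, 0], [1, 0, 0, 0, 0], [1, 0, 0, 0, 0], [1, 0, 0, 0, 0], [1, 0, 0, 0, 0], [1, 0, 0, 0, 0], [1, 0, 0, 0, 0]],
])

```text
clock: 17.1
position: [0.4959, 0.1566, 0.1933]
ee_rot: [-0.071, 0.704, 0.071, 0.704]
ft_force: [-0.0, 0.7, 2.1]
grip_width: 0.259
```

Request:
arm_command([
  [[1, -0.05, 0, 0, 0], [1, -0.1, 0, 0, 0], [1, -0.2, 0, 0, 0], [1, -0.3, 0, 0, 0], [1, -0.4, 0, 0, 0], [1, -0.4, 0, 0, 0], [1, -0.4, 0, 0, 0], [1, -0.4, 0, 0, 0], [1, -0.4, 0, 0, 0], [1, -0.3, 0, 0, 0], [1, -0.1, 0, 0, 0], [1, 0, 0, 0, 0]],
])

```text
clock: 18.1
position: [0.4961, 0.1567, 0.2703]
ee_rot: [-0.071, 0.703, 0.071, 0.704]
ft_force: [-0.5, 0.2, -3.3]
grip_width: 0.262
```

Run:
```python
from h import *
w=manip.camera("wrist"); o=manip.get_obs();print(o["position"],o["ft_force"],o["torque"])
save(w,"w11.png")
```

```text
[0.4958565  0.15655962 0.26956806] [ 0.2892956  -0.73343015 -2.95706843] [-0.01041667  0.04084189 -0.03858004]
```

View pics/w11.png

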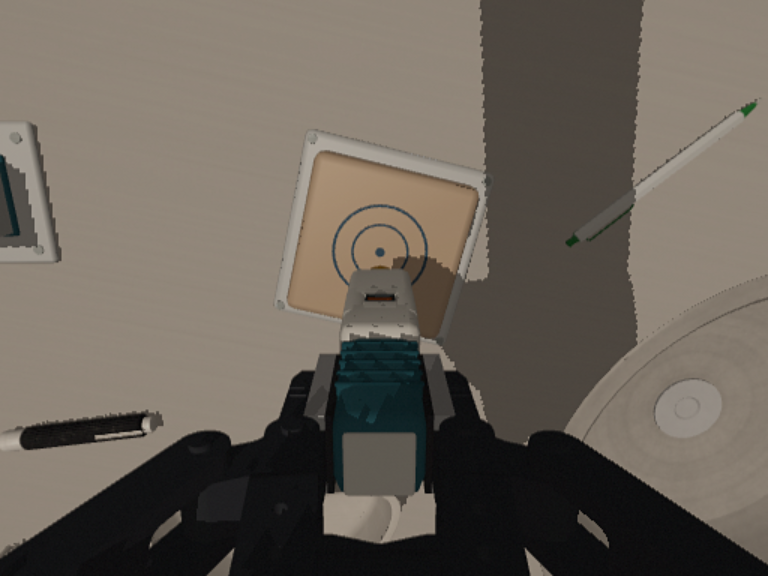

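The grip has not slipped and the window is orange. I return to above the stand.

Request:
arm_command([
  [[1, 0, -0.5, -0.1, 0], [1, 0, -0.9, -0.1, 0], [1, 0, -1, -0.1, 0], [1, 0, -1, -0.1, 0], [1, 0, -1, -0.1, 0], [1, 0, -1, -0.1, 0], [1, 0, -1, -0.1, 0], [1, 0, -1, -0.1, 0], [1, 0, -1, -0.1, 0], [1, 0, -1, -0.1, 0], [1, 0, -0.8, -0.1, 0], [1, 0, -0.4, -0.14, 0]],
])

```text
clock: 19.15
position: [0.5179, -0.1129, 0.269]
ee_rot: [-0.07, 0.704, 0.07, 0.703]
ft_force: [-0.3, -0.1, -2.3]
grip_width: 0.261
```

Request:
arm_command([
  [[1, 0, 0, 0, 0], [1, 0, 0, 0, 0], [1, 0, 0, 0, 0], [1, 0, 0, 0, 0], [1, 0, 0, 0, 0], [1, 0, 0, 0, 0]],
])

```text
clock: 19.65
position: [0.5187, -0.1084, 0.2695]
ee_rot: [-0.072, 0.703, 0.072, 0.703]
ft_force: [0.6, 0.2, -3.0]
grip_width: 0.264
```

```bash
cat > st.py <<'E'
from h import *
from scipy.spatial.transform import Rotation as R
o=manip.get_obs(); p=o["position"]; M=R.from_quat(o["ee_rot"]).as_matrix(); ay=M[:2,1]; ax=M[:2,2]
d=np.array([.5187,-.1092])-p[:2]
print(p,o["ft_force"].round(1),"yaw",np.degrees(np.arctan2(-M[0,1],M[1,1])),"tilt",M[2,1:],"need y,z units",(d@ay/.025).round(3),(d@ax/.025).round(3))
E
python3 - <<'E'
from st import *
w=manip.camera("wrist"); save(w,"w12.png")
E
```

```text
[ 0.5186787  -0.10841618  0.26949042] [ 0.6  0.2 -3. ] yaw 11.640687395863601 tilt [2.93058313e-04 1.98374581e-05] need y,z units -0.031 -0.005
```

View pics/w12.png

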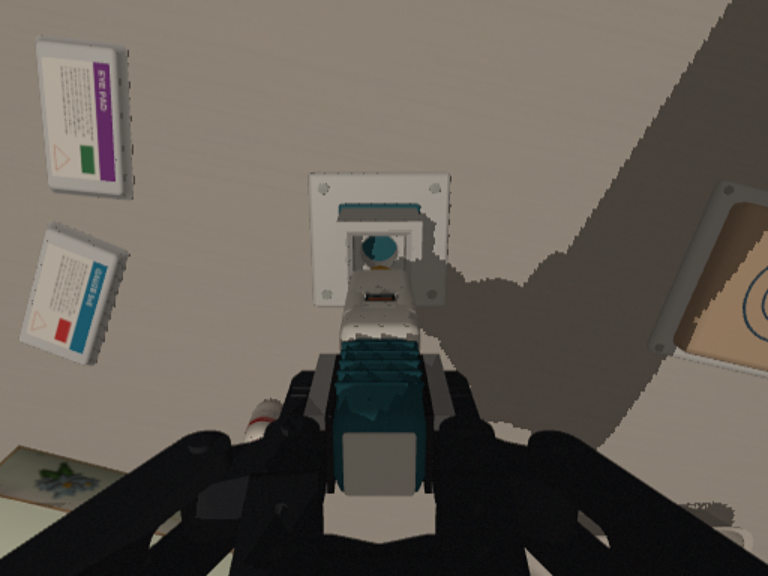

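Request:
arm_command([
  [[1, 0.1, -0.03, 0, 0], [1, 0.2, 0, 0, 0], [1, 0.3, 0, 0, 0], [1, 0.4, 0, 0, 0], [1, 0.4, 0, 0, 0], [1, 0.3, 0, 0, 0], [1, 0.2, 0, 0, 0], [1, 0.1, 0, 0, 0], [1, 0, 0, 0, 0], [1, 0, 0, 0, 0], [1, 0, 0, 0, 0]],
])

```text
clock: 20.62
position: [0.519, -0.1101, 0.22]
ee_rot: [-0.071, 0.703, 0.071, 0.704]
ft_force: [-0.4, 0.2, -3.1]
grip_width: 0.266
```

Run:
```python
from st import *
w=manip.camera("wrist"); save(w[140:250,190:310],"w13z.png",6)
```

```text
[ 0.51901782 -0.11007923  0.21995826] [-0.4  0.2 -3.1] yaw 11.557957915714633 tilt [-0.00012103  0.00083688] need y,z units 0.037 -0.005
```

View pics/w13z.png

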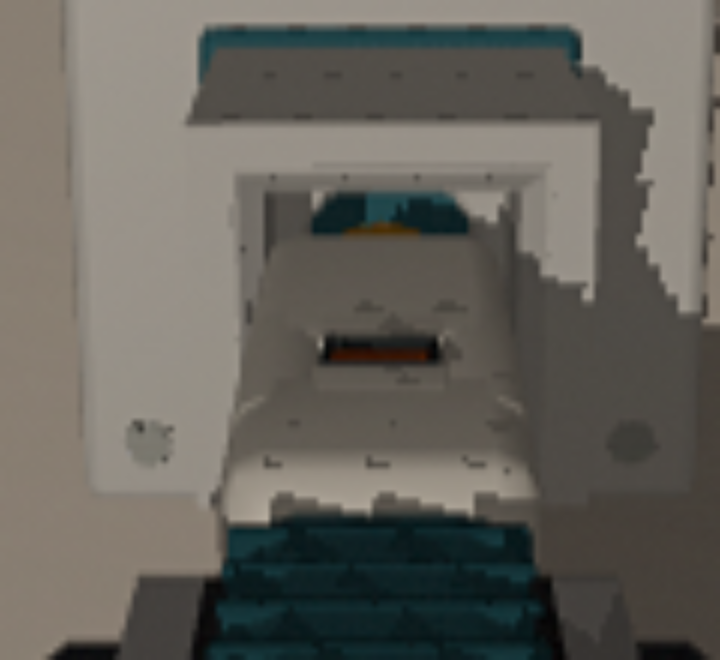

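Request:
arm_command([
  [[1, 0, 0.035, 0, 0], [1, 0.05, 0, 0, 0], [1, 0.1, 0, 0, 0], [1, 0.1, 0, 0, 0], [1, 0.1, 0, 0, 0], [1, 0.05, 0, 0, 0], [1, 0, 0, 0, 0]],
])

```text
clock: 21.25
position: [0.5184, -0.1091, 0.209]
ee_rot: [-0.071, 0.704, 0.071, 0.703]
ft_force: [-0.1, -0.4, -1.6]
grip_width: 0.264
```

```bash
python3 st.py
```

```text
[ 0.51838898 -0.1091207   0.20903862] [-0.1 -0.4 -1.6] yaw 11.561490826084734 tilt [ 0.00022944 -0.00065249] need y,z units -0.006 0.012
```

Barrel is about 5 mm into the pocket with no jam. I continue down.

Request:
arm_command([
  [[1, 0.08, 0, 0.01, 0], [1, 0.1, 0, 0, 0], [1, 0.1, 0, 0, 0], [1, 0.1, 0, 0, 0], [1, 0.1, 0, 0, 0], [1, 0.08, 0, 0, 0], [1, 0.05, 0, 0, 0], [1, 0, 0, 0, 0]],
])

```text
clock: 21.92
position: [0.5187, -0.1091, 0.1939]
ee_rot: [-0.071, 0.704, 0.071, 0.703]
ft_force: [-0.2, -0.0, -3.5]
grip_width: 0.262
```

```bash
python3 st.py
```

```text
[ 0.51867817 -0.10908112  0.19389814] [-0.2 -0.  -3.5] yaw 11.562605152702723 tilt [ 0.00015894 -0.00049606] need y,z units -0.005 -0.0
```

Request:
arm_command([
  [[1, 0.06, 0, 0, 0], [1, 0.06, 0, 0, 0], [1, 0.05, 0, 0, 0], [1, 0.02, 0, 0, 0], [1, 0, 0, 0, 0]],
])

```text
clock: 22.33
position: [0.5188, -0.1091, 0.1894]
ee_rot: [-0.071, 0.704, 0.071, 0.703]
ft_force: [-0.5, -1.0, -2.4]
grip_width: 0.261
```

Request:
arm_command([
  [[1, 0.02, 0, 0, 0], [1, 0.02, 0, 0, 0], [1, 0.02, 0, 0, 0], [1, 0, 0, 0, 0]],
])

```text
clock: 22.67
position: [0.5188, -0.1091, 0.188]
ee_rot: [-0.071, 0.703, 0.071, 0.704]
ft_force: [0.2, 0.7, -2.2]
grip_width: 0.264
```

Request:
arm_command([
  [[1, 0.02, 0, 0, 0], [1, 0.02, 0, 0, 0], [1, 0, 0, 0, 0]],
])

```text
clock: 22.92
position: [0.5191, -0.1091, 0.1879]
ee_rot: [-0.071, 0.703, 0.071, 0.704]
ft_force: [-2.7, 1.4, 7.3]
grip_width: 0.263
```

Run:
```python
from st import *
w=manip.camera("wrist"); save(w,"w14.png")
```

```text
[ 0.51905036 -0.10913732  0.1878871 ] [-2.7  1.4  7.3] yaw 11.55712954227186 tilt [0.00026146 0.00070964] need y,z units 0.0 -0.014
```

View pics/w14.png

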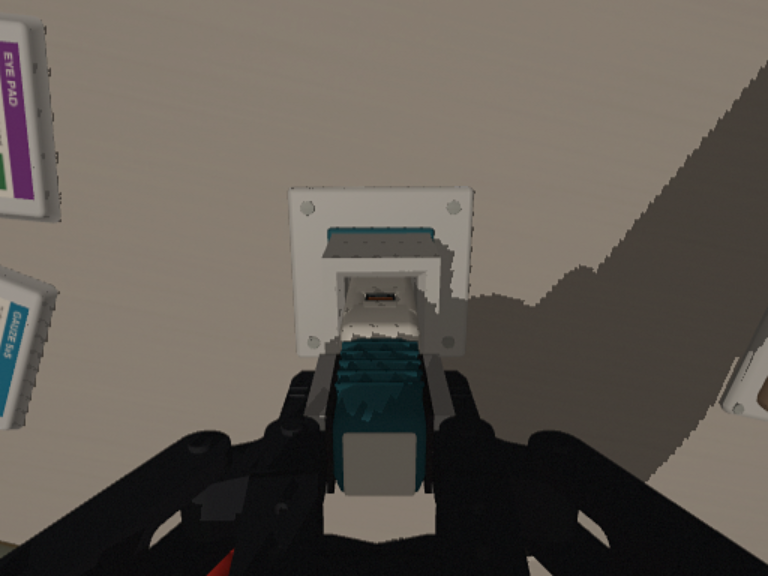

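It is seated at the same TCP height as at the grasp, with the ledge pushing back. Release.

Request:
arm_command([
  [[0, 0, 0, 0, 0], [0, 0, 0, 0, 0], [0, 0, 0, 0, 0], [0, 0, 0, 0, 0], [0, 0, 0, 0, 0], [0, 0, 0, 0, 0], [0, 0, 0, 0, 0], [0, 0, 0, 0, 0], [0, 0, 0, 0, 0], [0, 0, 0, 0, 0]],
])

```text
clock: 23.8
position: [0.5188, -0.1091, 0.187]
ee_rot: [-0.071, 0.704, 0.071, 0.703]
ft_force: [-0.3, 0.4, -0.1]
grip_width: 0.996
```

Request:
arm_command([
  [[0, -0.2, 0, 0, 0], [0, -0.4, 0, 0, 0], [0, -0.6, 0, 0, 0], [0, -0.6, 0, 0, 0], [0, -0.6, 0, 0, 0], [0, -0.6, 0, 0, 0], [0, -0.6, 0, 0, 0], [0, -0.6, 0, 0, 0], [0, -0.6, 0, 0, 0], [0, -0.4, 0, 0, 0], [0, -0.2, 0, 0, 0], [0, 0, 0, 0, 0]],
])

```text
clock: 24.8
position: [0.5191, -0.1092, 0.3233]
ee_rot: [-0.071, 0.703, 0.071, 0.704]
ft_force: [0.6, -0.4, -0.1]
grip_width: 0.997
```

Run:
```python
from st import *
w=manip.camera("wrist"); save(w,"w15.png"); ci=manip.camera_info("wrist")
for q,z in [("trainer_grip",.13),("stand_seat",.032)]:
    for r in manip.pinpoint(q,"wrist")[:1]: print(q,r, onz(ci,r["pixel"][::-1],z))
save(w[110:230,200:300],"w15z.png",6)
```

```text
[ 0.51914047 -0.10924131  0.32332828] [ 0.6 -0.4 -0.1] yaw 11.557612063766422 tilt [-0.00027531  0.00200699] need y,z units 0.005 -0.017
trainer_grip {'pixel': [181.6, 252.5], 'confidence': 0.81} [ 0.51820899 -0.10902976  0.13      ]
stand_seat {'pixel': [155.8, 255.1], 'confidence': 0.71} [ 0.51727874 -0.10637305  0.032     ]
```

View pics/w15.png

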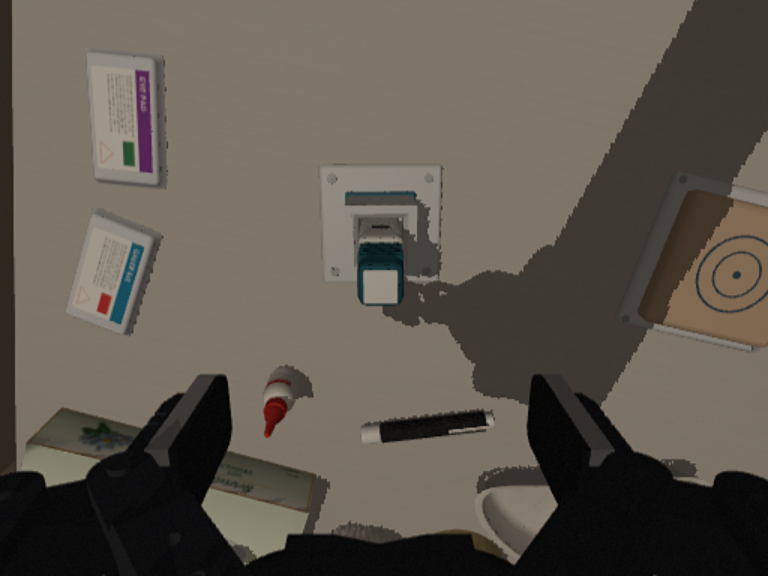

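View pics/w15z.png

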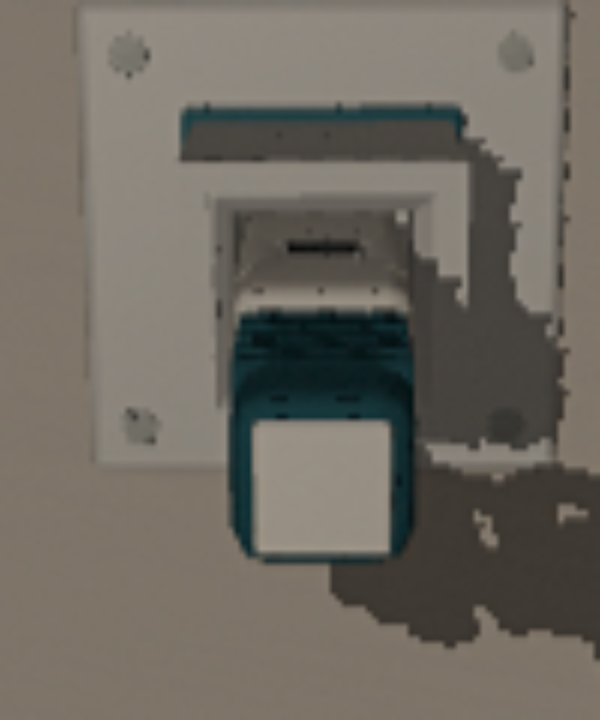

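The trainer stands home and upright, as it did at the start, with the bystanders in place and the fingers clear. I hand in.

```bash
python3 -c "
from workcell import manip
print(manip.hand_in())"
```

```text
the job is handed in; nothing more can be done
None
```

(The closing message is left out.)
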